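Cage the spring pack of a spindle brake with a hand pusher

TASK

Lay the steel pressure plate, hub up, on the three springs in the brake on the bench, then take the hand pusher and with its flat foot press the plate's hub squarely down, slowly and without ramming it, until the plate bottoms out on its stop and all three spring catches have snapped in over its flange; hold it there for a moment. Then let the plate rest in its catches and stand the pusher upright back on the bench, well clear of the brake, leaving the other things where they are.

Things in the scene. Friction and masses are not known exactly. Their poses are not given: they have to be found in the camera images.
- brake_base: spindle brake standing on the bench, too heavy to move: round grey base 106 mm across, 10 mm thick, on it an aluminium adjusting ring 80 mm across with a knurled band and three dark blocks holding the catches (their knobs reach 68 mm from the axis). Origin: on the axis at bench level; z up; yaw turns all of it. Bore 58 mm wide, tapered lead-in 8 mm deep and 66 mm wide at the rim; rim 54.5 to 62.5 mm above the bench
- spring_tops (a point): point on the brake's axis, 52 mm above the bench, level with the steel caps of three coil springs that stand in the bore, 17.5 mm from the axis. A plate laid on them has its underside at this height, its hub top 78 mm above the bench
- plate_mid (a point): steel pressure plate, at first flat on the bench: flange 56 mm across, 6 mm thick; on it a plain round hub 36 mm across, 20 mm high, flat on top with a 16 mm hole; 26 mm high in all, about 0.16 kg. Point: its centre, 13 mm above its underside; z along its axis, hub up. Grip it by the hub, 6 mm or more above the flange, to stay out of the ring
- pressure_plate: the same plate; origin at the centre of its underside. The springs push it up with 4.5 N at first, 8 to 11 N at the stop. Centring in the lead-in and wedging the catches out add up to about 8 N for a few mm; the force drops when they snap in and rises steeply on the hard stop. To be sure that it is on the stop press with about 15 to 20 N there; more than 40 N damages the lip
- pusher_mid (a point): hand pusher standing upright on the bench: flat round steel foot 50 mm across, 12 mm thick (its flat underside presses), thin neck, round plain beech handle 28 mm across from 30 to 90 mm above the underside; about 0.25 kg. Point: on its axis, 45 mm above the underside; z along its axis, handle up
- pusher: the same pusher; origin at the centre of its flat underside
- catch_0 (a joint): spring catch 0: bevelled steel bolt with a black pull knob, sliding radially in the ring, at 0 degrees from the base's x axis (catch 1 at +120, catch 2 at -120 degrees). Value in m: 0 = fully in, 4.5 mm past the bore's wall; up to 0.007 pushed out. The flange going down pushes it out about 2 to 5 mm; it snaps back to 0 when the flange is wholly below it
- catch_1 (a joint): spring catch 1, like catch 0. The ring has been screwed up or down on the base, differently on every brake, and its height is not measured: catches, stop lip and rim move with it together over 8 mm. So the depth at which the plate is caught and bottoms has to be felt
- catch_2 (a joint): spring catch 2, like catch 0. The stop lip on which the flange bottoms is 28 to 36 mm above the bench (with the ring); bottomed, the flange is only 1.5 mm below the catches' undersides. Let go, the springs lift the caught plate by those 1.5 mm against the catches
- gear_blank: bystander: toothed grey gear blank with a hub, 48 mm across, 22 mm tall; origin under its centre. Leave it where it is
- spindle_nose: bystander: stepped steel shaft sample on a 40 mm flange, 50 mm tall; origin under its centre. Leave it where it is
- bush_a: bystander: steel flange bush, 36 mm flange, 30 mm tall; origin under its centre. Leave it where it is
- spacer_ring: bystander: aluminium ring, 42 mm across, 12 mm tall; origin under its centre. Leave it where it is
- screwdriver: bystander: screwdriver with blue handle, 174 mm long, lying flat; origin under its middle. Leave it where it is
- caliper: bystander: vernier caliper, 225 mm long, lying flat; origin under its middle. Leave it where it is
Not all that is in view belongs to the job. Several things look just like the pusher: the one meant starts farthest to the robot's right. What is shaped like the pressure_plate but blue is not meant.

How it is judged:
On the way, in this order (a step that is already met when the one before it is completed fails the run):
1. the pressure plate lies on the springs in the brake, hub up and level, let go by the fingers and not yet pressed (z of plate_mid in the frame of brake_base between 0.06 and 0.068 m and horizontal distance between plate_mid and brake_base below 0.006 m and angle between plate_mid's own z axis and vertical below 0.09 rad and contact force between the fingers and pressure_plate below 0.1 N), for 0.2 s.
2. the pusher holds the plate level against its stop (more than 13 N from the pusher, beyond what the springs take) with all three catches sprung in over the flange (z of plate_mid in the frame of brake_base below 0.052 m and horizontal distance between plate_mid and brake_base below 0.005 m and angle between plate_mid's own z axis and vertical below 0.035 rad and value of joint each of catch_0, catch_1, catch_2 below 0.0012 m and contact force between pusher and pressure_plate above 13 N), for 0.2 s.
At the end, for the whole second after the job is handed in: Plate caged level on the brake's axis (5 mm, 0.05 rad), its point 39 to 52 mm above the bench, all three catches in to 1.2 mm, at rest; pusher standing upright (0.08 rad) and still on the bench, its point 42 to 48 mm high, over 100 mm from the brake's axis (z of plate_mid in the frame of brake_base between 0.039 and 0.052 m and horizontal distance between plate_mid and brake_base below 0.005 m and angle between plate_mid's own z axis and vertical below 0.05 rad and value of joint each of catch_0, catch_1, catch_2 below 0.0012 m and linear speed of each of pressure_plate, pusher below 0.01 m/s and height (world z) of pusher_mid between 0.042 and 0.048 m and angle between pusher_mid's own z axis and vertical below 0.08 rad and horizontal distance between pusher_mid and brake_base above 0.1 m); the robot touches nothing.
It fails at once if the pusher rams the plate with more than 40 N (contact force between pusher and pressure_plate above 40 N).
It fails at once if a bystander is pushed more than 25 mm from its place (distance of any of gear_blank, spindle_nose, bush_a, spacer_ring, screwdriver, caliper from where it was at the start of the episode above 0.025 m).
It also fails if it takes over 72 s, if anything falls off the work surface, if the arm or the gripper's body presses on something with over 40 N, if the wrist force passes 120 N, or if a joint passes its speed limit or range.

ROBOT

A 7-joint arm with a two-finger parallel gripper is mounted at the origin on a cart in front of the work surface, level with it; the furniture and walls round the work are solid. World frame = base frame: x ahead of the robot, y to its left, z up, the work surface at z = 0. Lengths are in m, angles in rad, forces in N, time in s.
With the tool pointing down it reaches from about 0.425 to 0.925 m from the base axis. Payload 6.8 kg.
Tool frame: the origin (TCP) lies on the mounting face of the last link; the fingertips stand 173 mm ahead of it and the grasp point (between the pads) lies 155 mm ahead of it; z points along the fingers, y is the line along which they close (so a half turn about z gives the same grasp; the last joint's range is limited). The gripper opens to 85 mm and grips with 20 to 120 N. Pads are 22 mm wide; open, the fingers measure 114 mm over their backs; the gripper's body (76 mm by 85 mm) begins 54 mm behind the grasp point. The pads swing forward as they close: fully open they stand 13 mm farther back than shut.
Start: joints at [-1.407, 0.477, 0.022, 1.555, -0.011, 1.109, -0.083], TCP at [0.181, 0.65, 0.405] pointing down, gripper open.
Joint ranges: [-2.96, 2.96], [-0.34, 2.1], [-1.41, 1.46], [0.24, 2.44], [-1.37, 4.51], [0.17, 1.92], [-2.96, 2.96]. Speed limits (rad/s): [2.39, 2.39, 3.14, 3.14, 3.14, 3.14, 3.14].

INTERFACE

Orientations are given as a unit quaternion [w, x, y, z].
In Python, from station import bot gives the robot as it stands. The module is installed in compiled form; this text tells all that it offers.
- The arm moves only by the shell command python3 -m pendant 'ROWS' [FORCE]. ROWS is JSON, a list of rows, each a list of 5 numbers: the finger opening in m, from 0 to 0.0854, then the shift along the tool's x, y, z in m, then the turn about the tool's z in degrees. In form: [[jaw, x, y, z, yaw], ...]. A call has 1 to 12 rows; each row shifts and turns the commanded pose from where the row before left it, along the tool's axes as they then stand; what a row does not reach is not made up. A row lasts 1/12 s, in which the tool goes at most 41.7 mm and 7.16 degrees, less where a joint would pass 70% of its speed; a pose out of reach is approached as far as the arm can. A call with a gripper value outside its range is refused whole. The fingers move at their own pace and stop on an object; FORCE is the grip in N (left out, the last holds). Time passes only in rows, so rows that do not move let the fingers close. It gives the time, the measured TCP pose, the force, the opening and the grip force at its end, in the units of the state.
- bot.get_obs(): the state, without advancing time (a new reading comes with each control period).
- bot.read_camera(name): name is "side" or "top" or "wrist"; returns (picture, depth): 420x560x3 uint8, blue, green, red; 420x560 float32, m along the optical axis (not along the pixel's ray), 0 where there is no reading.
- bot.camera_model(name): a dict with "intrinsics" (3x3 intrinsics, pixels), "R" (3x3) and "t" (3): a world point X has camera coordinates R X + t. Camera axes: x right, y down, z forward; pixel columns grow to the right and rows downward; lengths in m; the calibration is good to about 2 mm. The wrist camera is an equidistant fisheye: a pixel r from the principal point sees the ray r / f radians off the axis. A picture is of the moment at which its call begins: read the wrist's pose just before it. camera_model takes no time and is no camera call; for the wrist camera it gives the pose at the moment of the call.
- bot.hand_in(): hands the job in; it is judged then, once.
Trained networks look in the newest picture that a camera, given by its name, has taken for a name from the list of things; names that differ only in an ending like _2 or _b are one class to them, and where a whole thing is asked for, a point or a joint stands for the part that bears it (a point fixed in the world has none). Each returns a list of dicts, best first, with "score" (0 to 1); they miss things now and then, are a little off and sometimes report something else, mostly with a low value. They report only what shows in the picture. A call takes as long as a camera call. They do not tell look-alikes from the thing itself.
- bot.boxes_of(name, camera): "at" ([column, row] in pixels, amid what is visible of it).
- bot.trace(name, camera): "mask" (420x560 bool, what is visible of it) and "at" ([column, row] in pixels, amid what is visible of it).
- bot.pinpoint(name, camera): "at" ([column, row] in pixels: a listed point, or the origin of a listed thing).
The state is a dict: "t": time; "q": joint angles; "joint_vel": joint speeds; "joint_torque": joint torques, N m; "eef_pos": TCP position; "tool_rot": TCP orientation; "contact_force": force on the tool from outside, world axes, zero at the start; "torque": the same for the moment, N m; "gripper_width": opening from 0.0 (shut) to 1.0 (fully open); "grasp_force": force on a finger pad.
Only numpy, scipy, OpenCV 4.12 (cv2) and the standard library are available. Lean on these libraries where they do the work, as an engineer would, in place of code of your own. Each camera call takes 0.05 s, during which the arm holds its last target. There are 200 camera calls.

## Working session

There is one attempt and no reset: what is moved stays moved. The work goes in short steps, Python scripts to look and compute and a shell command to move; the robot and the scene stay as the last step left them, time stands still between calls to the robot, and variables do not carry over. Pictures are saved under pics/ and viewed, at most 10 in all, crops included, and the job is handed in when it is done.

```bash
mkdir -p pics
cat > h.py <<'E'
from station import bot
import numpy as np, cv2
def world(cam,uv,d=None,z=None,m=None):
    m=m or bot.camera_model(cam);K=np.array(m["intrinsics"]);R=np.array(m["R"]);t=np.array(m["t"])
    x=(uv[0]-K[0,2])/K[0,0];y=(uv[1]-K[1,2])/K[1,1]
    if cam=="wrist":
        r=np.hypot(x,y);s=np.sin(r)/r if r>1e-9 else 1;v=np.array([x*s,y*s,np.cos(r)])
    else: v=np.array([x,y,1.])
    c=-R.T@t;w=R.T@v
    return c+w*((z-c[2])/w[2]) if z is not None else c+w*(d/v[2])
E
python3 - <<'E'
from h import *
o=bot.get_obs();print({k:np.round(v,3) for k,v in o.items()})
for c in ["top","side"]:
    im,d=bot.read_camera(c);cv2.imwrite(f"pics/{c}0.png",im);np.save(f"{c}0.npy",d)
    for n,z in [("brake_base",0),("spring_tops",.052),("plate_mid",.013),("pusher_mid",.045)]:
        try:
            for p in bot.pinpoint(n,c)[:5]: print(c,n,np.round(p["score"],2),np.round(p["at"],1),np.round(world(c,p["at"],z=z),4))
        except Exception as e: print(e)
print(o["t"],bot.get_obs()["t"])
E
```

```text
{'t': np.float64(0.0), 'q': array([-1.407,  0.478,  0.022,  1.556, -0.012,  1.109, -0.083]), 'joint_vel': array([-0.002, -0.   ,  0.002, -0.001, -0.001, -0.001, -0.   ]), 'joint_torque': array([-0.0000e+00, -5.9642e+01,  1.6080e+00, -2.8120e+01,  1.2000e-02,
        9.0000e-03,  0.0000e+00]), 'eef_pos': array([0.181, 0.65 , 0.404]), 'tool_rot': array([-0.   ,  0.135,  0.991, -0.001]), 'contact_force': array([-0.336, -0.193, -0.359]), 'torque': array([ 0.006,  0.037, -0.026]), 'grasp_force': np.float64(0.0), 'gripper_width': np.float64(1.002)}
top brake_base 0.88 [310.1 187.1] [ 0.5704 -0.0482  0.    ]
top spring_tops 0.7 [312.4 184. ] [ 0.5716 -0.0482  0.052 ]
top plate_mid 0.96 [384.  197.7] [ 0.5444 -0.2186  0.013 ]
top plate_mid 0.78 [385.4 240.6] [ 0.4451 -0.2203  0.013 ]
top plate_mid 0.23 [173.7 271.5] [0.3744 0.2664 0.013 ]
top pusher_mid 0.91 [138.  225.7] [0.4784 0.3401 0.045 ]
top pusher_mid 0.86 [179.8 216.4] [0.4992 0.2476 0.045 ]
side brake_base 0.71 [251.7 226. ] [ 0.5814 -0.0448  0.    ]
side spring_tops 0.57 [253.3 213.5] [ 0.5713 -0.0443  0.052 ]
side plate_mid 0.7 [231.5 164.8] [ 0.4627 -0.2267  0.013 ]
side plate_mid 0.59 [212.1 185. ] [ 0.5535 -0.2203  0.013 ]
side pusher_mid 0.98 [390.8 269.8] [0.4771 0.3376 0.045 ]
side pusher_mid 0.62 [355.7 255.3] [0.4988 0.2439 0.045 ]
0.0 0.5
```

View pics/top0.png

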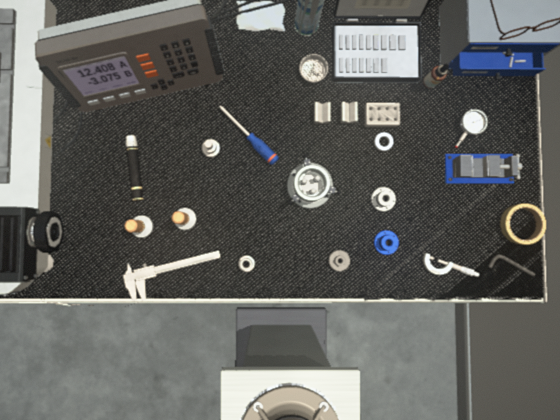

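View pics/side0.png

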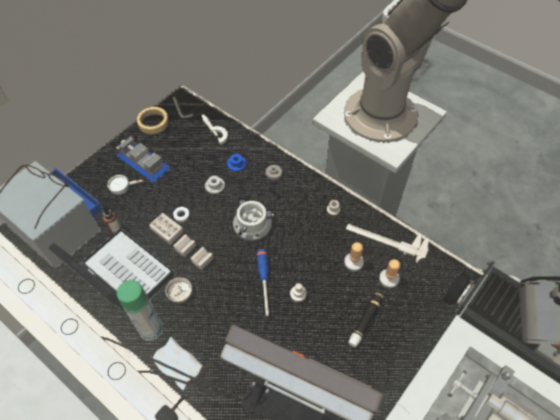

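The top view shows:
- **Plate candidates:** steel at (384,198) and blue at (386,242). I choose the steel one.
- **Pusher candidates:** (138,226) and (180,216). The one at (180,216) is farther to the robot's right, so I choose it. A brown-topped thing at (437,75) needs ruling out.
- **Brake:** (311,184).

I'll check these in one close crop.

Run:
```python
from h import *
im=cv2.imread("pics/top0.png");s=cv2.imread("pics/side0.png")
f=lambda i,x,y:cv2.resize(i[y-33:y+33,x-33:x+33],(264,264),interpolation=cv2.INTER_CUBIC)
a=np.hstack([f(im,384,205),f(im,165,220),f(im,437,75)]);b=np.hstack([f(s,225,175),f(s,370,265),f(s,110,220)])
cv2.imwrite("pics/crop1.png",np.vstack([a,b]))
d=np.load("top0.npy")
for n,uv in dict(pl=(384,197),pu=(180,216),pu2=(180,215),fl=(437,72)).items(): print(n,world("top",uv,d=d[uv[1],uv[0]]).round(3))
```

```text
pl [ 0.546 -0.219  0.012]
pu [0.498 0.238 0.091]
pu2 [0.5   0.238 0.092]
fl [ 0.82  -0.325  0.073]
```

View pics/crop1.png

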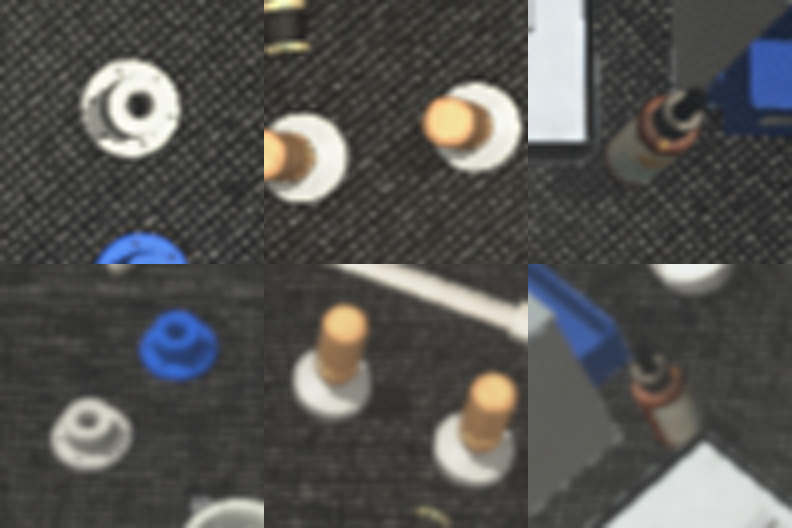

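The crop confirms it: the steel plate is at (384,198), the real pusher is the right-hand one of the two in the top view, and the thing at (437,75) is an oil can. Moving now, first squaring the yaw so that tool x = -X, y = +Y, z = down.

```bash
python3 -m pendant '[[0.0854,0,0,0,-5.17],[0.0854,0,0,0,-5.17],[0.0854,0,0,0,-5.18],[0.0854,-0.025,-0.03,0,0],[0.0854,-0.025,-0.03,0,0],[0.0854,-0.025,-0.03,0,0],[0.0854,-0.025,-0.03,0,0],[0.0854,-0.025,-0.03,0,0],[0.0854,-0.025,-0.03,0,0],[0.0854,-0.025,-0.03,0,0],[0.0854,-0.025,-0.03,0,0],[0.0854,-0.025,-0.03,0,0]]'; python3 -m pendant '[[0.0854,-0.01,-0.04,0,0],[0.0854,-0.01,-0.04,0,0],[0.0854,-0.01,-0.04,0,0],[0.0854,-0.01,-0.04,0,0],[0.0854,-0.01,-0.04,0,0],[0.0854,-0.01,-0.04,0,0],[0.0854,-0.01,-0.04,0,0],[0.0854,-0.01,-0.04,0,0],[0.0854,-0.01,-0.04,0,0],[0.0854,-0.01,-0.04,0,0],[0.0854,-0.01,-0.04,0,0],[0.0854,-0.01,-0.02,0,0]]'
```

```text
t: 1.5
eef_pos: [0.4069, 0.3783, 0.405]
tool_rot: [0.0, 0.0, 1.0, 0.0]
contact_force: [1.3, 0.2, 1.1]
gripper_width: 1.002
grasp_force: 0.0
t: 2.5
eef_pos: [0.5251, -0.0857, 0.4053]
tool_rot: [0.0, 0.003, 1.0, -0.001]
contact_force: [1.0, -0.0, 0.9]
gripper_width: 1.0
grasp_force: 0.0
```

```bash
python3 -m pendant '[[0.0854,-0.005,-0.033,0.02,0],[0.0854,-0.005,-0.033,0.02,0],[0.0854,-0.005,-0.033,0.02,0],[0.0854,-0.005,-0.033,0.02,0],[0.0854,0,0,0,0],[0.0854,0,0,0,0]]'
python3 - <<'E'
from h import *
m=bot.camera_model("wrist");im,d=bot.read_camera("wrist");cv2.imwrite("pics/w1.png",im)
print(np.round(m["t"],3),m["intrinsics"][0])
for n,z in [("plate_mid",.013),("pressure_plate",0),("spring_tops",.052),("brake_base",0)]:
    for p in bot.pinpoint(n,"wrist")[:3]: print(n,round(p["score"],2),np.round(p["at"],1),world("wrist",p["at"],z=z,m=m).round(4))
print(bot.get_obs()["eef_pos"])
E
```

```text
t: 3.0
eef_pos: [0.5446, -0.2143, 0.3235]
tool_rot: [-0.001, 0.003, 1.0, -0.0]
contact_force: [0.2, 0.7, -0.6]
gripper_width: 1.002
grasp_force: 0.0
[ 0.211 -0.534  0.136] [325.1922621   0.        272.2397806]
plate_mid 0.94 [259.3  83.5] [ 0.4419 -0.2245  0.013 ]
plate_mid 0.71 [266.7 198.1] [ 0.5428 -0.2191  0.013 ]
plate_mid 0.63 [384.5  45.5] [ 0.4032 -0.115   0.013 ]
pressure_plate 0.91 [267.6 196.6] [ 0.545  -0.2185  0.    ]
pressure_plate 0.9 [259.8  81.9] [ 0.4394 -0.2245  0.    ]
pressure_plate 0.71 [549.6 280.5] [0.6656 0.1835 0.    ]
spring_tops 0.68 [457.4 243.9] [ 0.5749 -0.0451  0.052 ]
brake_base 0.77 [434.  226.1] [ 0.5766 -0.0441  0.    ]
[ 0.54592809 -0.21060877  0.32550785]
```

View pics/w1.png

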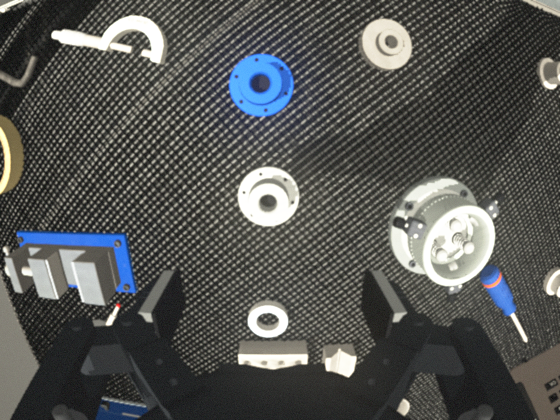

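The wrist view shows the steel plate at (267,198), the blue one at (260,84), and the brake at (455,243). I'll go lower and fine-measure.

```bash
python3 -m pendant '[[0.0854,0,-0.003,0.03,0],[0.0854,0,-0.003,0.03,0],[0.0854,0,0,0.025,0],[0.0854,0,0,0,0],[0.0854,0,0,0,0]]'
python3 - <<'E'
from h import *
m=bot.camera_model("wrist");o=bot.get_obs();im,d=bot.read_camera("wrist");cv2.imwrite("pics/w2.png",im)
for n,z in [("plate_mid",.013),("pressure_plate",0)]:
    for p in bot.pinpoint(n,"wrist")[:3]: print(n,round(p["score"],2),np.round(p["at"],1),world("wrist",p["at"],z=z,m=m).round(4))
for p in bot.trace("pressure_plate","wrist")[:3]:
    v,u=np.nonzero(p["mask"]);P=np.array([world("wrist",(a,b),d=d[b,a],m=m) for a,b in zip(u,v)])
    print(p["score"],p["at"],len(P));H=P[abs(P[:,2]-.026)<.003];F=P[abs(P[:,2]-.006)<.003]
    for Q in (H,F):
        if len(Q)>20: print(len(Q),np.median(Q[:,2]),cv2.minEnclosingCircle((Q[:,:2]*1000).astype(np.float32)))
print(o["eef_pos"],bot.get_obs()["eef_pos"])
E
```

```text
t: 3.67
eef_pos: [0.5454, -0.2171, 0.2396]
tool_rot: [-0.001, -0.0, 1.0, 0.0]
contact_force: [1.7, -0.1, 0.1]
gripper_width: 0.996
grasp_force: 0.0
plate_mid 0.91 [271.6 231.6] [ 0.5432 -0.217   0.013 ]
plate_mid 0.58 [259.8  73.2] [ 0.4437 -0.224   0.013 ]
pressure_plate 0.9 [260.8  70.7] [ 0.4406 -0.2238  0.    ]
pressure_plate 0.82 [269.5 225.5] [ 0.5438 -0.2185  0.    ]
0.89 [269.9, 227.3] 5151
1935 0.026704931252462122 ((543.2396850585938, -217.8690948486328), 17.93479347229004)
2300 0.0067751135114378636 ((543.4389038085938, -217.8096160888672), 28.13353157043457)
0.57 [261.7, 71.2] 6217
2385 0.026710195225319616 ((442.4034729003906, -223.4659423828125), 17.65336036682129)
3116 0.006802121257331026 ((442.193359375, -223.67669677734375), 28.195940017700195)
[ 0.54537742 -0.21707374  0.23955807] [ 0.54629321 -0.21812248  0.24173579]
```

```bash
python3 -m pendant '[[0.0854,0.0025,0,0.02,0],[0.0854,0,0,0.02,0],[0.0854,0,0,0.016,0],[0.0854,0,0,0,0],[0.03,0,0,0,0],[0.03,0,0,0,0],[0.03,0,0,0,0],[0.03,0,0,0,0],[0.03,0,0,0,0],[0.03,0,0,0,0]]' 40
```

```text
t: 4.7
eef_pos: [0.5434, -0.2183, 0.1852]
tool_rot: [0.001, 0.0, 1.0, -0.0]
contact_force: [-1.7, 1.1, 5.9]
gripper_width: 0.402
grasp_force: 39.1
```

```bash
python3 -m pendant '[[0.03,0,0,-0.02,0],[0.03,0,0,-0.03,0],[0.03,0,0,-0.035,0],[0.03,-0.01,0.02,-0.035,0],[0.03,-0.02,0.03,-0.01,0],[0.03,0,0.02,0,0],[0.03,0,0,0,0],[0.03,0,0,0,0],[0.03,0,0,0,0]]'
python3 - <<'E'
from h import *
m=bot.camera_model("wrist");o=bot.get_obs();im,d=bot.read_camera("wrist");cv2.imwrite("pics/w3.png",im)
for n,z in [("spring_tops",.052),("brake_base",0)]:
    for p in bot.pinpoint(n,"wrist")[:2]: print(n,round(p["score"],2),np.round(p["at"],1),world("wrist",p["at"],z=z,m=m).round(4))
v,u=np.mgrid[0:420:2,0:560:2];v=v.ravel();u=u.ravel();k=d[v,u]>0
P=np.array([world("wrist",(a,b),d=d[b,a],m=m) for a,b in zip(u[k],v[k])])
P=P[(np.hypot(P[:,0]-.573,P[:,1]+.046)<.08)&(P[:,2]>.02)&(P[:,2]<.08)];np.save("P.npy",P)
h,e=np.histogram(P[:,2],np.arange(.02,.08,.002));print(dict(zip(e.round(3),h)))
print(o["eef_pos"],o["gripper_width"],o["contact_force"])
E
```

```text
t: 5.45
eef_pos: [0.5724, -0.1487, 0.3137]
tool_rot: [-0.0, 0.001, 1.0, -0.0]
contact_force: [-0.6, -0.3, -2.1]
gripper_width: 0.405
grasp_force: 40.6
spring_tops 0.56 [400.9 219.1] [ 0.5746 -0.046   0.052 ]
spring_tops 0.17 [383.1 201.9] [ 0.5604 -0.063   0.052 ]
brake_base 0.55 [381.3 200. ] [ 0.5737 -0.0458  0.    ]
{np.float64(0.02): np.int64(3), np.float64(0.022): np.int64(32), np.float64(0.024): np.int64(272), np.float64(0.026): np.int64(30), np.float64(0.028): np.int64(22), np.float64(0.03): np.int64(36), np.float64(0.032): np.int64(146), np.float64(0.034): np.int64(46), np.float64(0.036): np.int64(32), np.float64(0.038): np.int64(59), np.float64(0.04): np.int64(51), np.float64(0.042): np.int64(76), np.float64(0.044): np.int64(69), np.float64(0.046): np.int64(92), np.float64(0.048): np.int64(133), np.float64(0.05): np.int64(272), np.float64(0.052): np.int64(180), np.float64(0.054): np.int64(88), np.float64(0.056): np.int64(135), np.float64(0.058): np.int64(448), np.float64(0.06): np.int64(112), np.float64(0.062): np.int64(0), np.float64(0.064): np.int64(0), np.float64(0.066): np.int64(0), np.float64(0.068): np.int64(0), np.float64(0.07): np.int64(0), np.float64(0.072): np.int64(0), np.float64(0.074): np.int64(0), np.float64(0.076): np.int64(0)}
[ 0.57239119 -0.1486885   0.31367773] 0.4053850391756526 [-0.5900906  -0.25110853 -2.06978202]
```

View pics/w3.png

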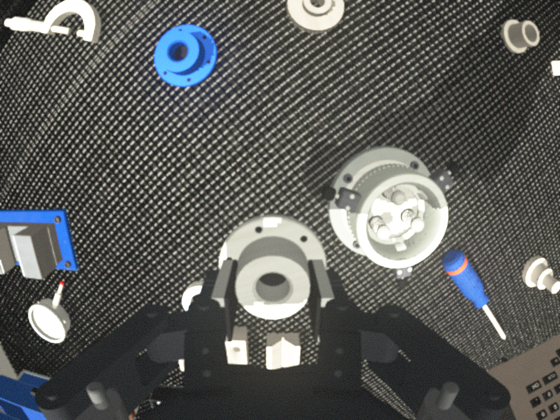

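The plate is held at (272,275) and the brake's bore is at (402,215). Next I'll fit the rim and the held plate from depth.

Run:
```python
from h import *
P=np.load("P.npy");Q=P[(P[:,2]>.0575)&(P[:,2]<.0615)]
print(len(Q),np.median(Q[:,2]),cv2.minEnclosingCircle((Q[:,:2]*1000).astype(np.float32)))
from scipy.optimize import least_squares
r=least_squares(lambda p:np.clip(np.abs(np.hypot(Q[:,0]-p[0],Q[:,1]-p[1])-.0365)-.0035,0,None),[.573,-.046]);print(r.x)
m=bot.camera_model("wrist");o=bot.get_obs();im,d=bot.read_camera("wrist")
for p in bot.trace("pressure_plate","wrist")[:3]:
    if np.hypot(p["at"][0]-272,p["at"][1]-265)>50: continue
    v,u=np.nonzero(p["mask"]);A=np.array([world("wrist",(a,b),d=d[b,a],m=m) for a,b in zip(u,v)])
    z=A[:,2];h,e=np.histogram(z,np.arange(.10,.2,.002));print({round(a,3):int(b) for a,b in zip(e,h) if b>50})
    t=np.percentile(z,98);H=A[abs(z-t)<.004];F=A[abs(z-t+.020)<.004]
    for Q in (H,F):
        if len(Q)>20: print(len(Q),np.median(Q[:,2]),cv2.minEnclosingCircle((Q[:,:2]*1000).astype(np.float32)),np.linalg.lstsq(np.c_[Q[:,:2]-Q[:,:2].mean(0),np.ones(len(Q))],Q[:,2],rcond=None)[0].round(3))
print(o["eef_pos"],bot.get_obs()["eef_pos"])
```

```text
606 0.05939476047547086 ((574.6829833984375, -46.01723861694336), 40.01749038696289)
[ 0.57446319 -0.04614861]
{np.float64(0.13): 88, np.float64(0.132): 213, np.float64(0.134): 2201, np.float64(0.136): 238, np.float64(0.138): 390, np.float64(0.14): 179, np.float64(0.142): 167, np.float64(0.144): 181, np.float64(0.146): 205, np.float64(0.148): 234, np.float64(0.15): 247, np.float64(0.152): 421, np.float64(0.154): 2698, np.float64(0.156): 96}
3225 0.1548735789264282 ((571.8331909179688, -149.1635284423828), 17.927507400512695) [0.006 0.    0.155]
3034 0.1351582882103753 ((569.2109375, -149.066162109375), 27.859678268432617) [ 0.108 -0.001  0.136]
[ 0.57236138 -0.14955178  0.31345888] [ 0.57258008 -0.14920146  0.31348618]
```

```bash
python3 -m pendant '[[0.03,-0.0025,0.023,0,0],[0.03,0,0.03,0,0],[0.03,0,0.03,0,0],[0.03,0,0.02,0.01,0],[0.03,0,0,0.02,0],[0.03,0,0,0.015,0],[0.03,0,0,0.01,0],[0.03,0,0,0.005,0],[0.03,0,0,0.005,0],[0.03,0,0,0.004,0],[0.03,0,0,0,0],[0.03,0,0,0,0]]';python3 -m pendant '[[0.03,0,0,0.003,0],[0.03,0,0,0.003,0],[0.03,0,0,0,0],[0.03,0,0,0,0]]'
```

```text
t: 6.7
eef_pos: [0.5758, -0.0455, 0.245]
tool_rot: [0.0, 0.001, 1.0, 0.0]
contact_force: [0.5, -1.0, -2.1]
gripper_width: 0.401
grasp_force: 40.6
t: 7.03
eef_pos: [0.5755, -0.0451, 0.2386]
tool_rot: [-0.0, 0.0, 1.0, 0.0]
contact_force: [0.1, 0.3, -2.1]
gripper_width: 0.397
grasp_force: 40.6
```

```bash
python3 -m pendant '[[0.03,0,0,0.001,0],[0.03,0,0,0,0],[0.045,0,0,0,0],[0.06,0,0,0,0],[0.07,0,0,0,0],[0.07,0,0,0,0],[0.07,0,0,-0.02,0],[0.07,0,0,-0.03,0],[0.07,0,0,-0.03,0],[0.07,0,0.02,-0.02,0],[0.07,0,0.04,0,0]]'
python3 -m pendant '[[0.07,0,0.04,0,0],[0.07,0,0,0,0],[0.07,0,0,0,0]]'
python3 - <<'E'
from h import *
m=bot.camera_model("wrist");o=bot.get_obs();im,d=bot.read_camera("wrist");cv2.imwrite("pics/w4.png",im)
for p in bot.trace("pressure_plate","wrist")[:3]:
    v,u=np.nonzero(p["mask"]);A=np.array([world("wrist",(a,b),d=d[b,a],m=m) for a,b in zip(u,v)])
    z=A[:,2];t=np.percentile(z,98);H=A[abs(z-t)<.004];F=A[abs(z-t+.020)<.003];print(p["score"],p["at"])
    for Q in (H,F):
        if len(Q)>20: print(len(Q),np.median(Q[:,2]),cv2.minEnclosingCircle((Q[:,:2]*1000).astype(np.float32)),np.linalg.lstsq(np.c_[Q[:,:2]-Q[:,:2].mean(0),np.ones(len(Q))],Q[:,2],rcond=None)[0].round(3))
m=bot.camera_model("wrist");
for p in bot.pinpoint("pusher_mid","wrist")[:3]: print(p["score"],p["at"],world("wrist",p["at"],z=.045,m=m))
print(o["eef_pos"])
E
```

```text
t: 7.95
eef_pos: [0.5772, 0.0095, 0.3429]
tool_rot: [0.004, 0.005, 1.0, -0.001]
contact_force: [1.2, 0.7, -0.3]
gripper_width: 0.82
grasp_force: 0.0
t: 8.2
eef_pos: [0.5755, 0.0583, 0.3377]
tool_rot: [0.0, -0.003, 1.0, 0.001]
contact_force: [-0.4, -0.5, -0.0]
gripper_width: 0.818
grasp_force: 0.0
0.89 [151.4, 206.2]
1094 0.0784454603266134 ((575.0219116210938, -44.55857467651367), 18.009572982788086) [ 0.004 -0.006  0.078]
1421 0.05866152438490371 ((576.6380615234375, -44.90080261230469), 29.802892684936523) [ 0.009 -0.01   0.059]
0.57 [23.7, 79.8]
444 0.026498001503852092 ((442.282470703125, -222.6151885986328), 17.79694938659668) [-0.001 -0.007  0.026]
623 0.006786214585294215 ((442.843994140625, -222.07093811035156), 28.849002838134766) [0.003 0.004 0.007]
0.97 [475.2, 126.2] [0.49952822 0.24028987 0.045     ]
0.84 [545.7, 115.4] [0.47654483 0.33902325 0.045     ]
[0.57551375 0.05828188 0.33774131]
```

View pics/w4.png

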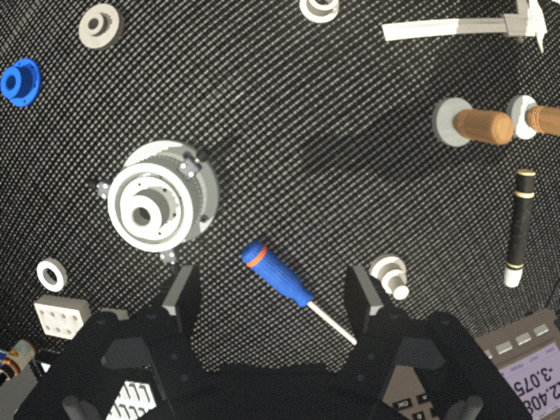

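The plate lies level on the springs, hub at (145,212) and hub top at 78 mm. My pusher is the nearer one, with its foot at (455,122). Going over it.

```bash
python3 -m pendant '[[0.07,0.015,0.035,0,0],[0.07,0.015,0.037,0,0],[0.07,0.015,0.037,0,0],[0.07,0.015,0.037,0,0],[0.07,0.0165,0.037,0,0],[0.07,0,0,0.02,0],[0.07,0,0,0,0],[0.07,0,0,0,0]]'
python3 - <<'E'
from h import *
m=bot.camera_model("wrist");o=bot.get_obs();im,d=bot.read_camera("wrist");cv2.imwrite("pics/w5.png",im)
for p in bot.trace("pusher","wrist")[:3]:
    v,u=np.nonzero(p["mask"]);A=np.array([world("wrist",(a,b),d=d[b,a],m=m) for a,b in zip(u,v)])
    z=A[:,2];H=A[abs(z-.0905)<.003];F=A[abs(z-.0125)<.003];print(p["score"],p["at"])
    for Q in (H,F):
        if len(Q)>20: print(len(Q),np.median(Q[:,2]),cv2.minEnclosingCircle((Q[:,:2]*1000).astype(np.float32)))
print(o["eef_pos"],bot.get_obs()["eef_pos"])
E
```

```text
t: 9.02
eef_pos: [0.4995, 0.2363, 0.3171]
tool_rot: [-0.001, 0.001, 1.0, -0.001]
contact_force: [0.6, -0.2, 0.0]
gripper_width: 0.821
grasp_force: 0.0
0.77 [400.8, 187.4]
830 0.09028190864890917 ((478.5209655761719, 342.7529602050781), 12.917278289794922)
1262 0.013351077899024483 ((478.647216796875, 343.28961181640625), 25.358707427978516)
0.65 [282.6, 203.5]
1037 0.09035871508062479 ((496.35888671875, 243.91566467285156), 12.829453468322754)
1302 0.013391300804393602 ((496.547119140625, 244.17665100097656), 25.008678436279297)
[0.49947347 0.23634424 0.31713621] [0.5004701  0.23568461 0.31827325]
```

```bash
python3 -m pendant '[[0.07,0.003,0.008,0,0],[0.07,0,0,0.03,0],[0.07,0,0,0.03,0],[0.07,0,0,0.025,0],[0.07,0,0,0.0195,0],[0.07,0,0,0,0],[0.02,0,0,0,0],[0.02,0,0,0,0],[0.02,0,0,0,0],[0.02,0,0,0,0],[0.02,0,0,0,0],[0.02,0,0,0,0]]' 70
python3 -m pendant '[[0.02,0,0,0,0],[0.02,0,0,0,0],[0.02,0,0,-0.01,0],[0.02,0,0,-0.02,0],[0.02,0,0,-0.03,0],[0.02,0,0,-0.03,0],[0.02,-0.01,-0.02,-0.02,0],[0.02,-0.01,-0.02,-0.01,0],[0.02,0,0,0,0],[0.02,0,0,0,0]]'
python3 - <<'E'
from h import *
m=bot.camera_model("wrist");o=bot.get_obs();im,d=bot.read_camera("wrist");cv2.imwrite("pics/w6.png",im)
for p in bot.trace("pusher","wrist")[:3]:
    v,u=np.nonzero(p["mask"]);A=np.array([world("wrist",(a,b),d=d[b,a],m=m) for a,b in zip(u,v)])
    z=A[:,2];h,e=np.histogram(z,np.arange(0,.3,.004));print(p["score"],p["at"],{round(float(a),3):int(b) for a,b in zip(e,h) if b>60})
    zt=o["eef_pos"][2]
    for lo,hi in((zt-.153,zt-.135),(zt-.13,zt-.11)):
        Q=A[(z>zt-.22)&(z<zt-.19)] if lo<zt-.14 else A[(z>lo)&(z<hi)]
        if len(Q)>20: print(len(Q),np.median(Q[:,2]),cv2.minEnclosingCircle((Q[:,:2]*1000).astype(np.float32)))
print(o["eef_pos"],bot.get_obs()["eef_pos"],o["torque"])
E
```

```text
t: 10.12
eef_pos: [0.4972, 0.2459, 0.2149]
tool_rot: [0.001, 0.001, 1.0, 0.001]
contact_force: [-0.8, -2.1, 6.9]
gripper_width: 0.31
grasp_force: 68.2
t: 10.95
eef_pos: [0.5167, 0.2045, 0.3346]
tool_rot: [0.001, 0.002, 1.0, 0.0]
contact_force: [-0.9, 0.7, -4.1]
gripper_width: 0.309
grasp_force: 69.5
0.89 [424.0, 164.7] {0.004: 67, 0.008: 128, 0.012: 1008, 0.04: 67, 0.044: 81, 0.052: 68, 0.06: 72, 0.064: 65, 0.068: 86, 0.072: 82, 0.076: 77, 0.08: 118, 0.084: 192, 0.088: 586}
0.84 [272.5, 272.8] {0.12: 98, 0.124: 136, 0.128: 376, 0.132: 2538, 0.152: 125, 0.156: 152, 0.16: 179, 0.164: 222, 0.168: 187, 0.172: 218, 0.176: 237, 0.18: 245, 0.184: 278, 0.188: 288, 0.192: 323, 0.196: 349, 0.2: 519, 0.204: 841, 0.208: 2331}
3199 0.13307371297053344 ((515.2780151367188, 204.53138732910156), 25.113605499267578)
3081 0.20976312168001293 ((515.2473754882812, 204.62750244140625), 13.616300582885742)
0.68 [68.2, 307.0] {}
[0.51670676 0.20445941 0.33464327] [0.51558369 0.20634016 0.3330921 ] [ 0.12809283  0.02998467 -0.0288811 ]
```

View pics/w6.png

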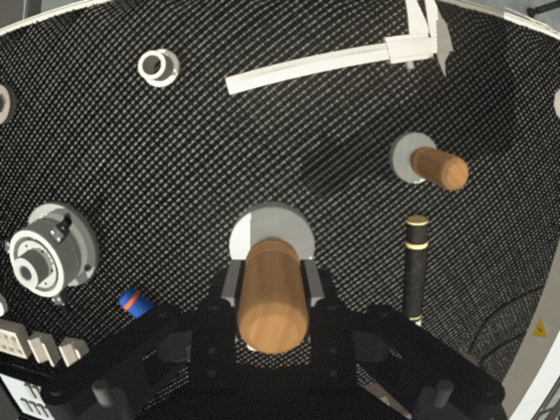

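The view shows the pusher held upright at (272,250), with the brake at (45,255). Carrying it over the plate now.

```bash
python3 -m pendant '[[0.02,-0.0075,-0.02,0,0],[0.02,-0.0075,-0.03,0,0],[0.02,-0.0075,-0.035,0,0],[0.02,-0.0075,-0.035,0,0],[0.02,-0.0075,-0.035,0,0],[0.02,-0.0075,-0.035,0,0],[0.02,-0.0075,-0.03,0,0],[0.02,-0.007,-0.02,0,0],[0.02,0,-0.01,0,0],[0.02,0,0,0,0],[0.02,0,0,0,0],[0.02,0,0,0,0]]'
python3 - <<'E'
from h import *
m=bot.camera_model("wrist");o=bot.get_obs();im,d=bot.read_camera("wrist");cv2.imwrite("pics/w7.png",im)
v,u=np.mgrid[0:420,0:560];v=v.ravel();u=u.ravel();k=d[v,u]>0
A=np.array([world("wrist",(a,b),d=d[b,a],m=m) for a,b in zip(u[k],v[k])])
A=A[np.hypot(A[:,0]-.575,A[:,1]+.045)<.05]
for lo,hi,n in((.2045,.2115,"handle"),(.129,.135,"foot"),(.0555,.0625,"rim")):
    Q=A[(A[:,2]>lo)&(A[:,2]<hi)]
    if n!="rim": Q=Q[np.hypot(Q[:,0]-.575,Q[:,1]+.045)<(.018 if n=="handle" else .028)]
    if len(Q)>20: print(n,len(Q),np.median(Q[:,2]),cv2.minEnclosingCircle((Q[:,:2]*1000).astype(np.float32)))
o2=bot.get_obs();print(o["eef_pos"],o2["eef_pos"],o["contact_force"],o2["contact_force"])
E
```

```text
t: 12.05
eef_pos: [0.5753, -0.0416, 0.3327]
tool_rot: [-0.001, -0.001, 1.0, 0.001]
contact_force: [-0.8, 0.5, -3.1]
gripper_width: 0.312
grasp_force: 69.5
handle 2899 0.207974329044916 ((573.8849487304688, -45.37021255493164), 16.983373641967773)
foot 2791 0.13121377318020563 ((573.4708862304688, -41.536033630371094), 24.873220443725586)
rim 3316 0.059022702498599866 ((575.233642578125, -45.44477844238281), 40.30974197387695)
[ 0.57525203 -0.04161194  0.33266596] [ 0.57534265 -0.04159272  0.33279006] [-0.78469596  0.52642357 -3.13391043] [ 0.95576959  0.21113722 -2.87215936]
```

```bash
python3 -m pendant '[[0.02,-0.0015,-0.0038,0,0],[0.02,0,0,0.015,0],[0.02,0,0,0.01,0],[0.02,0,0,0.005,0],[0.02,0,0,0.003,0],[0.02,0,0,0.0015,0],[0.02,0,0,0,0],[0.02,0,0,0,0],[0.02,0,0,0,0]]'; for i in 1 2 3; do python3 -c "
from h import *
o=bot.get_obs();print(o['eef_pos'],o['contact_force'])"; done
python3 -m pendant '[[0.02,0,0,0.001,0],[0.02,0,0,0.001,0],[0.02,0,0,0.001,0],[0.02,0,0,0.001,0],[0.02,0,0,0.001,0],[0.02,0,0,0.001,0],[0.02,0,0,0,0]]'
```

```text
t: 12.85
eef_pos: [0.5773, -0.048, 0.2992]
tool_rot: [0.0, 0.0, 1.0, 0.0]
contact_force: [0.1, -1.6, -2.7]
gripper_width: 0.309
grasp_force: 69.5
[ 0.57726565 -0.0479802   0.29916954] [ 0.12667169 -1.5653032  -2.66445799]
[ 0.57726565 -0.0479802   0.29916954] [ 0.12667169 -1.5653032  -2.66445799]
[ 0.57726565 -0.0479802   0.29916954] [ 0.12667169 -1.5653032  -2.66445799]
t: 13.43
eef_pos: [0.5771, -0.0479, 0.2926]
tool_rot: [0.0, 0.0, 1.0, 0.0]
contact_force: [0.3, 0.6, -1.4]
gripper_width: 0.311
grasp_force: 69.5
```

```bash
python3 -m pendant '[[0.02,0.001,0.002,-0.001,0],[0.02,0,0,0,0],[0.02,0,0,0.001,0],[0.02,0,0,0.001,0],[0.02,0,0,0.001,0],[0.02,0,0,0,0],[0.02,0,0,0,0]]'
python3 -m pendant '[[0.02,0,0,0.001,0],[0.02,0,0,0.001,0],[0.02,0,0,0,0],[0.02,0,0,0,0]]'
python3 -m pendant '[[0.02,0,0,0.001,0],[0.02,0,0,0.001,0],[0.02,0,0,0,0],[0.02,0,0,0,0]]'
python3 -m pendant '[[0.02,0,0,0.001,0],[0.02,0,0,0.001,0],[0.02,0,0,0,0],[0.02,0,0,0,0]]'
```

```text
t: 14.02
eef_pos: [0.5762, -0.0458, 0.2908]
tool_rot: [0.0, 0.0, 1.0, 0.0]
contact_force: [0.1, 1.2, -0.5]
gripper_width: 0.307
grasp_force: 69.5
t: 14.35
eef_pos: [0.5761, -0.0459, 0.2887]
tool_rot: [0.0, 0.0, 1.0, 0.0]
contact_force: [0.4, 0.3, -0.9]
gripper_width: 0.314
grasp_force: 69.6
t: 14.68
eef_pos: [0.5761, -0.0459, 0.2867]
tool_rot: [0.0, 0.0, 1.0, 0.0]
contact_force: [0.6, 1.6, 0.2]
gripper_width: 0.309
grasp_force: 69.7
t: 15.02
eef_pos: [0.5761, -0.046, 0.2848]
tool_rot: [0.0, 0.001, 1.0, -0.0]
contact_force: [-0.4, 0.3, 2.6]
gripper_width: 0.306
grasp_force: 70.0
```

```bash
for i in 1 2 3; do :; done
python3 -m pendant '[[0.02,0,0,0.001,0],[0.02,0,0,0.001,0],[0.02,0,0,0,0],[0.02,0,0,0,0]]'
python3 -m pendant '[[0.02,0,0,0.001,0],[0.02,0,0,0.001,0],[0.02,0,0,0,0],[0.02,0,0,0,0]]'
python3 -m pendant '[[0.02,0,0,0.001,0],[0.02,0,0,0.001,0],[0.02,0,0,0,0],[0.02,0,0,0,0]]'
```

```text
t: 15.35
eef_pos: [0.5763, -0.046, 0.283]
tool_rot: [0.0, 0.0, 1.0, 0.0]
contact_force: [-0.1, 2.0, 4.7]
gripper_width: 0.316
grasp_force: 70.2
t: 15.68
eef_pos: [0.5761, -0.0459, 0.2806]
tool_rot: [0.0, 0.0, 1.0, -0.0]
contact_force: [0.1, 0.9, 1.7]
gripper_width: 0.308
grasp_force: 70.4
t: 16.02
eef_pos: [0.5761, -0.0459, 0.2786]
tool_rot: [0.0, 0.0, 1.0, -0.0]
contact_force: [0.4, 0.1, 2.8]
gripper_width: 0.311
grasp_force: 70.4
```

```bash
python3 -m pendant '[[0.02,0,0,0.001,0],[0.02,0,0,0.001,0],[0.02,0,0,0,0],[0.02,0,0,0,0]]'
python3 -m pendant '[[0.02,0,0,0.001,0],[0.02,0,0,0,0],[0.02,0,0,0,0]]'
python3 -m pendant '[[0.02,0,0,0.001,0],[0.02,0,0,0,0],[0.02,0,0,0,0]]'
```

```text
t: 16.35
eef_pos: [0.5761, -0.0459, 0.2766]
tool_rot: [0.0, 0.0, 1.0, -0.0]
contact_force: [0.6, 0.9, 2.6]
gripper_width: 0.312
grasp_force: 70.4
t: 16.6
eef_pos: [0.5761, -0.0459, 0.2757]
tool_rot: [0.0, 0.0, 1.0, 0.0]
contact_force: [-0.6, 0.7, 3.5]
gripper_width: 0.313
grasp_force: 70.4
t: 16.85
eef_pos: [0.576, -0.046, 0.2744]
tool_rot: [-0.0, 0.0, 1.0, -0.0]
contact_force: [0.8, -0.3, 1.6]
gripper_width: 0.313
grasp_force: 70.3
```

```bash
python3 -m pendant '[[0.02,0,0,0.0007,0],[0.02,0,0,0,0],[0.02,0,0,0,0]]'
python3 -m pendant '[[0.02,0,0,0.0007,0],[0.02,0,0,0,0],[0.02,0,0,0,0]]'
python3 -m pendant '[[0.02,0,0,0.0007,0],[0.02,0,0,0,0],[0.02,0,0,0,0]]'
```

```text
t: 17.1
eef_pos: [0.576, -0.046, 0.274]
tool_rot: [-0.0, 0.0, 1.0, -0.0]
contact_force: [1.1, -0.1, 3.7]
gripper_width: 0.312
grasp_force: 70.3
t: 17.35
eef_pos: [0.5761, -0.046, 0.2733]
tool_rot: [0.0, 0.0, 1.0, -0.0]
contact_force: [1.3, 0.7, 3.9]
gripper_width: 0.316
grasp_force: 70.3
t: 17.6
eef_pos: [0.5761, -0.0461, 0.2728]
tool_rot: [0.0, 0.001, 1.0, -0.0]
contact_force: [-0.4, 0.1, 5.6]
gripper_width: 0.31
grasp_force: 70.4
```

```bash
python3 -m pendant '[[0.02,0,0,0.0007,0],[0.02,0,0,0,0],[0.02,0,0,0,0]]'
python3 -m pendant '[[0.02,0,0,0.0007,0],[0.02,0,0,0,0],[0.02,0,0,0,0]]'
```

```text
t: 17.85
eef_pos: [0.5762, -0.0462, 0.2727]
tool_rot: [0.0, 0.001, 1.0, 0.0]
contact_force: [-2.6, -0.2, 10.7]
gripper_width: 0.31
grasp_force: 71.0
t: 18.1
eef_pos: [0.5762, -0.0463, 0.2726]
tool_rot: [0.0, 0.001, 1.0, 0.0]
contact_force: [-4.0, 0.7, 16.1]
gripper_width: 0.312
grasp_force: 71.7
```

```bash
python3 -m pendant '[[0.02,0,0,0.0007,0],[0.02,0,0,0,0],[0.02,0,0,0,0]]'
```

```text
t: 18.35
eef_pos: [0.5763, -0.0463, 0.2725]
tool_rot: [0.0, 0.001, 1.0, 0.0]
contact_force: [-5.9, 1.2, 21.9]
gripper_width: 0.315
grasp_force: 72.3
```

Position has stopped changing and the force is climbing: hard stop, at the depth the rim height predicted. I'll hold there, then ease off.

```bash
python3 -m pendant '[[0.02,0,0,0.0004,0],[0.02,0,0,0,0],[0.02,0,0,0,0],[0.02,0,0,0,0],[0.02,0,0,0,0],[0.02,0,0,0,0],[0.02,0,0,0,0],[0.02,0,0,0,0],[0.02,0,0,0,0]]'
python3 -m pendant '[[0.02,0,0,-0.001,0],[0.02,0,0,-0.001,0],[0.02,0,0,-0.001,0],[0.02,0,0,0,0],[0.02,0,0,0,0]]'
```

```text
t: 19.1
eef_pos: [0.5763, -0.0464, 0.2725]
tool_rot: [0.001, 0.001, 1.0, 0.0]
contact_force: [-6.3, 0.7, 25.6]
gripper_width: 0.311
grasp_force: 72.4
t: 19.52
eef_pos: [0.576, -0.046, 0.273]
tool_rot: [-0.0, 0.0, 1.0, -0.0]
contact_force: [0.7, 0.7, 4.1]
gripper_width: 0.31
grasp_force: 70.6
```

```bash
python3 -m pendant '[[0.02,0,0,-0.001,0],[0.02,0,0,-0.001,0],[0.02,0,0,-0.001,0],[0.02,0,0,-0.001,0],[0.02,0,0,-0.001,0],[0.02,0,0,-0.005,0],[0.02,0,0,-0.01,0],[0.02,0,0,-0.02,0],[0.02,0,0,-0.02,0],[0.02,0.0,0.02,0,0],[0.02,0.005,0.03,0,0],[0.02,0.005,0.03,0,0]]'
python3 -m pendant '[[0.02,0.005,0.03,0,0],[0.02,0.005,0.02,0,0],[0.02,0,0,0,0],[0.02,0,0,0,0]]'
python3 - <<'E'
from h import *
m=bot.camera_model("wrist");o=bot.get_obs();im,d=bot.read_camera("wrist");cv2.imwrite("pics/w8.png",im)
for p in bot.trace("pressure_plate","wrist")[:3]:
    v,u=np.nonzero(p["mask"]);A=np.array([world("wrist",(a,b),d=d[b,a],m=m) for a,b in zip(u,v)])
    z=A[:,2];t=np.percentile(z,97);Q=A[abs(z-t)<.004];print(p["score"],p["at"],len(Q))
    if len(Q)>20: print(np.median(Q[:,2]),cv2.minEnclosingCircle((Q[:,:2]*1000).astype(np.float32)),np.linalg.lstsq(np.c_[Q[:,:2]-Q[:,:2].mean(0),np.ones(len(Q))],Q[:,2],rcond=None)[0].round(3))
print(o["eef_pos"])
E
```

```text
t: 20.52
eef_pos: [0.5663, 0.0339, 0.3346]
tool_rot: [0.001, 0.002, 1.0, 0.0]
contact_force: [0.4, 0.6, -3.3]
gripper_width: 0.311
grasp_force: 69.6
t: 20.85
eef_pos: [0.5559, 0.0857, 0.3338]
tool_rot: [0.0, -0.001, 1.0, 0.0]
contact_force: [0.5, -1.3, -2.3]
gripper_width: 0.313
grasp_force: 69.6
0.79 [129.2, 226.8] 868
0.06037878444690266 ((575.0054321289062, -44.37194061279297), 18.01771354675293) [ 0.004 -0.008  0.06 ]
0.64 [10.0, 99.5] 110
0.02565942116578368 ((442.92095947265625, -214.62196350097656), 15.228510856628418) [-0.005  0.034  0.025]
[0.55592934 0.0856613  0.33380543]
```

View pics/w8.png

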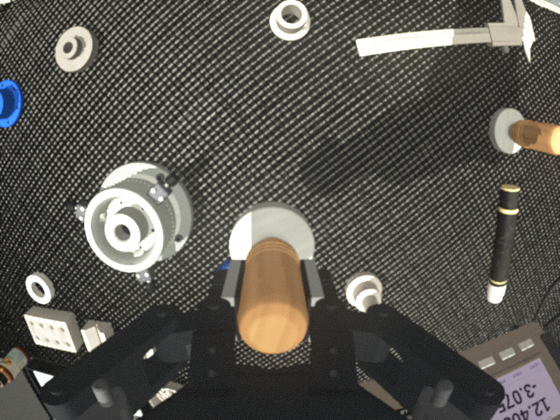

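The plate sits level in its cage at (128,228), with the hub top at about 60 mm. Returning the pusher to its old place.

```bash
python3 -m pendant '[[0.02,0.012,0.03,0,0],[0.02,0.012,0.033,0,0],[0.02,0.012,0.033,0,0],[0.02,0.012,0.033,0,0],[0.02,0.011,0.031,0,0],[0.02,0,0,0.02,0],[0.02,0,0,0.03,0],[0.02,0,0,0.03,0],[0.02,0,0,0.02,0],[0.02,0,0,0.01,0],[0.02,0,0,0,0],[0.02,0,0,0,0]]'
python3 -m pendant '[[0.02,0,0,0.004,0],[0.02,0,0,0.002,0],[0.02,0,0,0,0],[0.02,0,0,0,0],[0.02,0,0,0,0]]'
```

```text
t: 21.95
eef_pos: [0.4982, 0.2434, 0.2236]
tool_rot: [0.0, 0.001, 1.0, -0.0]
contact_force: [0.9, -0.3, -2.5]
gripper_width: 0.307
grasp_force: 70.0
t: 22.37
eef_pos: [0.4975, 0.2443, 0.2176]
tool_rot: [0.0, 0.0, 1.0, 0.0]
contact_force: [0.8, 0.1, -3.4]
gripper_width: 0.313
grasp_force: 70.0
```

```bash
python3 -m pendant '[[0.02,0,0,0.001,0],[0.02,0,0,0.001,0],[0.02,0,0,0,0],[0.02,0,0,0,0]]'
python3 -m pendant '[[0.02,0,0,0.0007,0],[0.02,0,0,0,0],[0.02,0,0,0,0]]'
```

```text
t: 22.7
eef_pos: [0.4973, 0.2442, 0.2151]
tool_rot: [-0.0, 0.0, 1.0, 0.0]
contact_force: [0.1, 0.6, -3.0]
gripper_width: 0.313
grasp_force: 70.0
t: 22.95
eef_pos: [0.4974, 0.2441, 0.215]
tool_rot: [-0.0, 0.001, 1.0, 0.0]
contact_force: [-1.9, -1.7, 6.7]
gripper_width: 0.308
grasp_force: 71.1
```

Contact with the bench. Releasing, rising straight up, and checking everything.

```bash
python3 -m pendant '[[0.035,0,0,0,0],[0.045,0,0,0,0],[0.06,0,0,0,0],[0.07,0,0,0,0],[0.07,0,0,0,0],[0.07,0,0,0,0],[0.07,0,0,-0.02,0],[0.07,0,0,-0.03,0],[0.07,0,0,-0.035,0],[0.07,0,0,-0.035,0],[0.07,0,0,0,0],[0.07,0,0,0,0]]'
python3 -m pendant '[[0.07,0,-0.02,0,0],[0.07,0,-0.03,0,0],[0.07,0,-0.03,0,0],[0.07,0,-0.02,0,0],[0.07,0,0,0,0],[0.07,0,0,0,0],[0.07,0,0,0,0]]'
python3 - <<'E'
from h import *
m=bot.camera_model("wrist");o=bot.get_obs();im,d=bot.read_camera("wrist");cv2.imwrite("pics/w9.png",im)
for n,zs in(("pressure_plate",(.060,)),("pusher",(.0905,.0125))):
  for p in bot.trace(n,"wrist")[:3]:
    v,u=np.nonzero(p["mask"]);A=np.array([world("wrist",(a,b),d=d[b,a],m=m) for a,b in zip(u,v)]);print(n,p["score"],p["at"])
    for z in zs:
        Q=A[abs(A[:,2]-z)<.003]
        if len(Q)>20: print(len(Q),np.median(Q[:,2]),cv2.minEnclosingCircle((Q[:,:2]*1000).astype(np.float32)))
print(o["eef_pos"],o["contact_force"])
E
```

```text
t: 23.95
eef_pos: [0.498, 0.2444, 0.3365]
tool_rot: [0.002, 0.0, 1.0, 0.001]
contact_force: [-0.1, 0.2, 0.2]
gripper_width: 0.817
grasp_force: 0.0
t: 24.53
eef_pos: [0.4969, 0.1448, 0.3335]
tool_rot: [-0.001, 0.0, 1.0, -0.0]
contact_force: [0.9, 0.3, -0.8]
gripper_width: 0.821
grasp_force: 0.0
pressure_plate 0.85 [85.5, 281.8]
584 0.06025843390886343 ((574.8015747070312, -44.56861114501953), 18.357973098754883)
pusher 0.81 [477.6, 194.3]
445 0.09027703412716159 ((477.9963684082031, 342.606689453125), 13.307437896728516)
905 0.013269552613460023 ((478.9144592285156, 342.90264892578125), 25.192291259765625)
pusher 0.64 [383.3, 203.1]
707 0.09027595150769316 ((495.8220520019531, 243.2326202392578), 12.724964141845703)
1118 0.013396634740045377 ((496.0030212402344, 243.50579833984375), 25.15822410583496)
pusher 0.51 [307.8, 336.2]
319 0.01131101816344754 ((661.4161376953125, 186.59205627441406), 20.427980422973633)
[0.49693033 0.14480407 0.33350824] [ 0.88619065  0.29328503 -0.80963629]
```

View pics/w9.png

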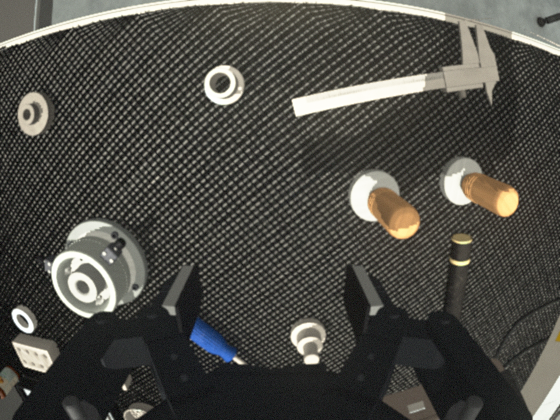

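The plate is caged at (85,285). The pusher stands upright at (380,200) and the bystanders are in place. Handing in.

```bash
python3 -c "
from station import bot
print(bot.hand_in())"
```

```text
the job is handed in; nothing more can be done
None
```

The plate is pressed to its stop and sits level in its cage, and the pusher is upright back in its old spot, far clear of the brake. I inferred that all three catches are in from the plate's height and level, not from seeing each one; the job is handed in, with no verdict shown.

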